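Pack and lock the press set-up kit box

ROBOT

A 7-joint arm with a two-finger parallel gripper is mounted at the origin on a cart in front of the work surface, level with it; the furniture and walls round the work are solid. World frame = base frame: x ahead of the robot, y to its left, z up, the work surface at z = 0. Lengths are in m, angles in rad, forces in N, time in s.
With the tool pointing down it reaches from about 0.425 to 0.8 m from the base axis. Payload 8.3 kg.
Tool frame: the origin (TCP) lies midway between the tips of the shut fingers; the grasp point (between the pads) lies behind it (arm.grip_point_offset is the x of the grasp point in the tool frame, in m); x points along the fingers, y is the direction in which the jaws open and shut, and the axes are right-handed (so a half turn about x gives the same grasp; the last joint's range is limited). The gripper opens to 85 mm and grips with 20 to 120 N. Pads are 22 mm wide; open, the fingers measure 114 mm over their backs; the gripper's body (76 mm by 85 mm) begins 54 mm behind the grasp point. The pads swing forward as they close: fully open they stand 13 mm farther back than shut.
Start: joints at [1.282, 0.383, 0.016, 1.37, -0.006, 1.388, -0.046], TCP at [0.14, -0.609, 0.231] pointing down, gripper open.
Joint ranges: [-2.95, 2.95], [-0.25, 2.06], [-1.52, 1.56], [0.18, 2.33], [-1.44, 4.58], [0.02, 2.06], [-3.01, 3.01]. Speed limits (rad/s): [2.39, 2.39, 3.01, 3.01, 3.14, 3.14, 3.14].

INTERFACE

Orientations are given as a 3x3 rotation matrix whose columns are the frame's x, y, z axes.
In Python, from bench import arm, get_image gives the robot as it stands. Calls block until the motion is done:
- arm.move_ptp(position, orientation): joint-space move of the TCP to a pose.
- arm.move_straight(position, frame=None, speed=0.15): straight line of the TCP; frame=None keeps the orientation; speed is the mean speed in m/s.
- arm.movej(angles): joint-space move.
- arm.move_gripper(opening, grasp_force=None): finger opening in m; grasp_force is the grip in N (None keeps the last); returns when the fingers have stopped.
- arm.dwell(seconds).
- arm.ik(position, orientation): joint angles nearest the present ones, or None.
- arm.read_state(): the state.
- get_image(name): name is "scene" or "top" or "wrist"; returns a dict with "color" (384x512x3 uint8, red, green, blue), "fx", "fy", "cx", "cy" (pixels), "rvec" (rotation vector, rad) and "tvec" (3), from world to camera coordinates, as OpenCV has them. Camera axes: x right, y down, z forward; pixel columns grow to the right and rows downward; lengths in m; the calibration is good to about 2 mm. A picture is of the moment at which its call begins. There is no depth.
A pose or a line that the arm cannot do raises arm.Unreachable and nothing moves.
- arm.hand_in(): hands the job in, once; it reports no verdict.
The state is a dict: "t": time; "joint_pos": joint angles; "joint_velocities": joint speeds; "effort": joint torques, N m; "position": TCP position; "orientation": TCP orientation; "ft_force": force on the tool from outside, world axes, zero at the start; "ft_torque": the same for the moment, N m; "finger_gap": finger opening in m.
Only numpy, scipy, OpenCV 4.12 (cv2) and the standard library are available. Lean on these libraries where they do the work, as an engineer would, in place of code of your own. Each camera call takes 0.05 s, during which the arm holds its last target. There are 200 camera calls.

TASK

Pack the press set-up kit: move every white post from the blue tray into the wide bay of the open kit box and the steel setting block into its blue-floored narrow bay, then shut the lid fully. Fit the flat screwdriver's blade into the slot of each of the two lid locks and turn it clockwise a quarter turn, until it is fully home in the locked position, then put the screwdriver back upright in its stand. Do not shift the round tin or the stopwatch, and do not turn the locks while the lid is open.

Things in the scene. Friction and masses are not known exactly. Their poses are not given: they have to be found in the camera images.
- driver: flat screwdriver, upright in the stand, 90 g. Origin at the centre of the handle's underside, z up the handle, x along the blade's width. Handle: teal square bar 22x22 mm (sides along x and y), 73 mm long above the origin, with a collar 28 mm across, 4 mm thick at its foot. Below it a 7 mm round shaft to -50 mm, then the blade, 11 mm wide (x), 1.8 mm thick (y; 3.2 mm above its last 7 mm), tip at -62 mm. Never nudged
- driver_tip (a point): middle of the end edge of the screwdriver's blade, 62 mm below the handle's underside; axes as the screwdriver's
- driver_grip (a point): centre of the screwdriver's handle, 40 mm above its underside: a good place to grip, axes as the screwdriver's
- stand: fixed grey bench stand 50x50 mm, 75 mm high, origin at the centre of its underside. A square vertical hole 16x16 mm, 70 mm deep, chamfered 1.5 mm, opens in the middle of its top; the screwdriver's shaft hangs in it and the handle's underside rests on the top at 75 mm
- box: fixed grey kit box, 140 mm (x) by 180 mm (y), 55 mm high, walls and floor 4 mm, origin at the centre of its underside; x points away from the robot to the hinged side, y to the left. A divider 4 mm thick and 48 mm high along x at y = +26 mm parts it into a wide bay (right, grey floor) and a narrow bay (left, blue floor)
- posts_bay (a point): centre of the floor of the wide bay, free space 132 mm (x) by 110 mm (y), 51 mm deep; axes as the box
- block_bay (a point): centre of the floor of the narrow blue-floored bay, free space 132 mm (x) by 58 mm (y), 51 mm deep; axes as the box
- lid (a joint): lid angle: 0 shut (flat on the box), about 1.57 upright, up to 1.95 leaning back away from the robot. A stiff hinge: it stays where it is left, and a push of about 4 N near its free edge moves it. Pulling a blade out of a slot while it still twists can lift the lid: ease the twist first
- lid_hinge (a point): middle of the lid's hinge line, at the upper edge of the box's far wall; it turns with the lid: x points from the free edge to the hinge, y to the left along the hinge line, z out of the lid's outer (upper) face. The hinge line is 72 mm from the box's centre
- lid_edge (a point): middle of the lid's free edge on the outer face, 144 mm from the hinge line; the lid is a blue plate 144x184 mm, 8 mm thick; when shut its outer face is 63 mm above the table
- lock_left (a joint): angle of the left lock (at +y of the box): 0 open, grows clockwise seen from above, 1.6 at the stop (locked; locked counts from 1.4). Friction 0.05 N m; it stays where it is left
- lock_right (a joint): angle of the right lock, as the left one
- lock_left_slot (a point): centre of the top of the left lock's steel head, 24 mm across, 6 mm above the lid's outer face, 120 mm from the hinge line, 60 mm left of the lid's middle. x along the slot, z out of the lid. The slot crosses the head: 3.6 mm wide, 4.5 mm deep, lips chamfered to 6.4 mm; at joint 0 it lies along the box's x. On the lid a red dot marks the open, a green dot the locked direction
- lock_right_slot (a point): the same for the right lock, 60 mm right of the middle of the lid
- tray_blue: fixed blue tray 90x130 mm inside 86x126 mm, walls 26 mm high, floor 2 mm thick; origin at the centre of its underside. The posts stand in it
- block_center (a point): centre of the ground steel setting block, 25 mm (x) by 40 mm (y) by 35 mm high, 130 g, standing on the table; it may be nudged aside
- screw_tin_center (a point): centre of the white round tin, 64 mm across, 25 mm high, a bystander; leave it within 30 mm of its place
- stopwatch_center (a point): centre of the dark grey stopwatch, 50x62x19 mm, a bystander; leave it within 30 mm of its place
- post_0_center (a point): centre of a white plastic post, a cylinder 15 mm in diameter and 26 mm high, standing in the blue tray (absent in some runs)
- post_1_center (a point): centre of a white plastic post, a cylinder 15 mm in diameter and 26 mm high, standing in the blue tray (absent in some runs)
- post_2_center (a point): centre of a white plastic post, a cylinder 15 mm in diameter and 26 mm high, standing in the blue tray (absent in some runs)
- post_3_center (a point): centre of a white plastic post, a cylinder 15 mm in diameter and 26 mm high, standing in the blue tray (absent in some runs)
There are look-alikes about, which are no part of the job. Leave any green or purple look-alike of the driver alone.

How it is judged:
By the outcome, as a careful person would: the job done as asked, in the order asked, and still so for the second after the job is handed in, with the robot touching nothing.
Of post_0, post_1, post_2, post_3 only 2 to 4 are there at a start; the rules pass over those that are not, and their reading is None.
At some moment in a run one of block may be knocked a few centimetres aside while the robot is not near it.
It also fails if it takes over 210 s, if anything falls off the work surface, if the arm or the gripper's body presses on something with over 40 N, if the wrist force passes 120 N, or if a joint passes its speed limit or range.

## Working session

There is one attempt and no reset: what is moved stays moved. The work goes in short steps, each a Python script; the robot and the scene stay as the last script left them, time stands still between calls to the robot, and variables do not carry over. Pictures are saved under pics/ and viewed, about 12 in all and at most 16, crops included, and the job is handed in when it is done.

```bash
mkdir -p pics; ls
cat > h.py <<'E'
import numpy as np, cv2
from bench import arm, get_image
def snap(name, cam, crop=None, scale=1):
    im=get_image(cam); np.savez(f'pics/{name}.npz',**im)
    c=im['color'][:,:,::-1]
    if crop: c=c[crop[1]:crop[3],crop[0]:crop[2]]
    cv2.imwrite(f'pics/{name}.png',cv2.resize(c,None,fx=scale,fy=scale,interpolation=cv2.INTER_CUBIC)); return im
def recrop(name,new,crop,scale):
    c=np.load(f'pics/{name}.npz')['color'][:,:,::-1][crop[1]:crop[3],crop[0]:crop[2]]
    cv2.imwrite(f'pics/{new}.png',cv2.resize(c,None,fx=scale,fy=scale,interpolation=cv2.INTER_CUBIC))
def px2w(im,u,v,z):
    R=cv2.Rodrigues(np.array(im['rvec'],float))[0]; t=np.array(im['tvec'],float).ravel()
    d=R.T@np.array([(u-im['cx'])/im['fx'],(v-im['cy'])/im['fy'],1.]); c=-R.T@t
    return c+d*(z-c[2])/d[2]
def w2px(im,p):
    R=cv2.Rodrigues(np.array(im['rvec'],float))[0]; q=R@np.array(p,float)+np.array(im['tvec'],float).ravel()
    return np.array([im['fx']*q[0]/q[2]+im['cx'],im['fy']*q[1]/q[2]+im['cy']])
def down(a):
    "tool x down, jaw axis y at world angle a"
    x=np.array([0,0,-1.]);y=np.array([np.cos(a),np.sin(a),0]);return np.column_stack([x,y,np.cross(x,y)])
E
python3 - <<'E'
from h import *
for n in ('top','scene'):
    im=snap(n+'0',n,scale=1.5); R=cv2.Rodrigues(np.array(im['rvec'],float))[0]; print(n,im['fx'],-R.T@np.array(im['tvec']).ravel())
s=arm.read_state();print(s['t'],s['position'],s['orientation'],arm.grip_point_offset,s['ft_force'],s['finger_gap'])
E
```

```text
pics
top 372.77140143770737 [0.38714875 0.09952566 1.10795268]
scene 363.7252009827666 [0.10817881 0.61507413 0.64246743]
0.1 [ 0.13985121 -0.60870378  0.2303824 ] [[-4.25708943e-04  2.23940539e-01 -9.74602716e-01]
 [ 1.67816878e-03 -9.74601272e-01 -2.23940940e-01]
 [-9.99998501e-01 -1.73088151e-03  3.90864563e-05]] -0.0187 [-0.21577374  0.03226414  0.40694941] 0.08530776764697919
```

View pics/top0.png

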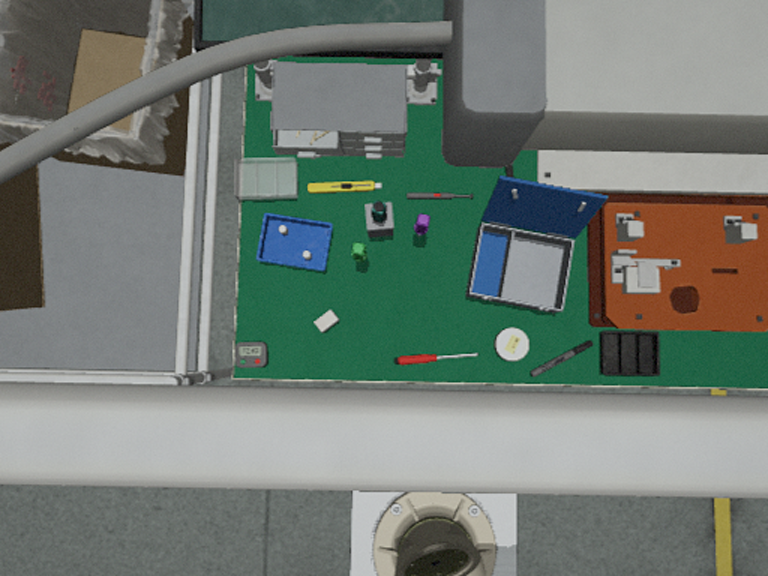

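View pics/scene0.png

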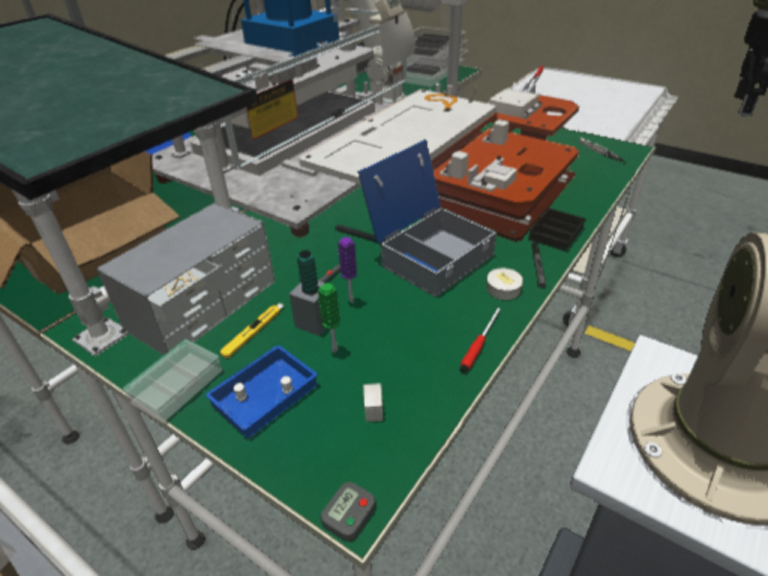

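The two posts are at (283,229) and (306,254) in the top view (1.5x), the block at (326,321) and the tin at (513,345). The stopwatch is at (251,355), the box at (521,265) and the open lid at (545,205). Driver candidates: teal in the grey stand (379,215), green (358,251), purple (422,222), plus a red screwdriver lying down (437,358). I choose the teal one in the grey stand. Next is a close crop.

Run:
```python
from h import *
recrop('top0','topA',(160,125,290,235),6)
recrop('top0','topB',(300,110,410,245),4.4)
```

```text
(no output)
```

View pics/topA.png

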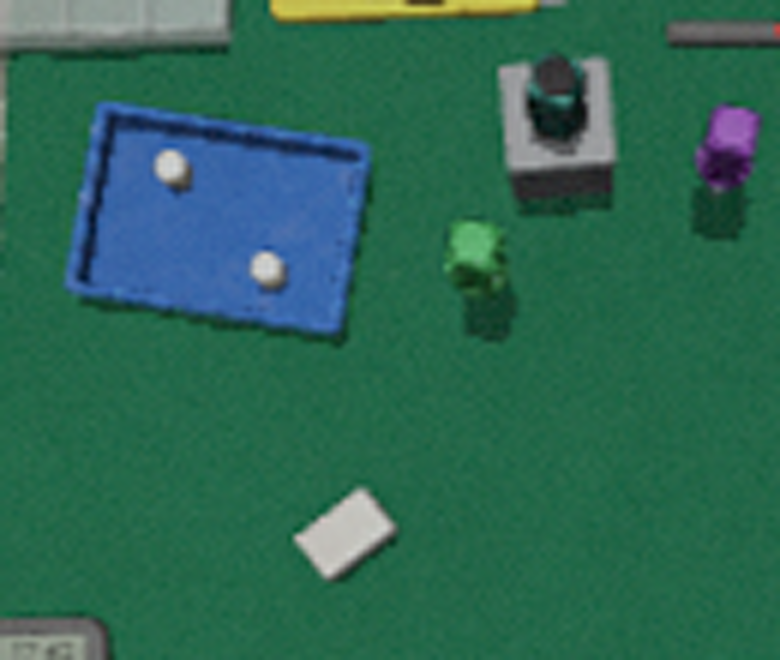

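View pics/topB.png

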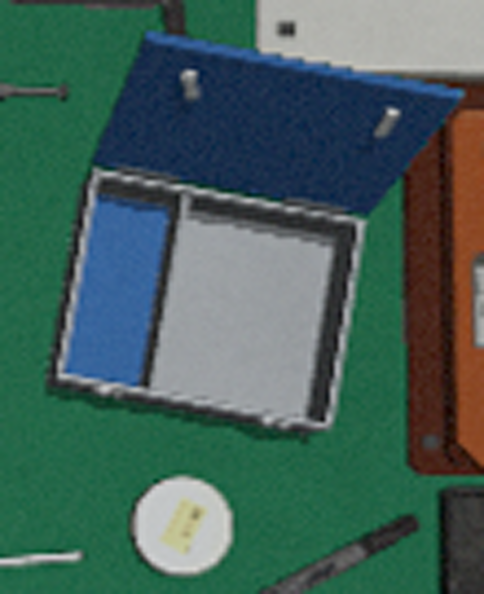

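The crops confirm two posts at crop A (170,165) and (266,267), the block at (345,534), and the teal driver in the grey stand at (557,85). In crop B the box rim corners are (96,172), (365,218), (330,428) and (52,383).

Run:
```python
from h import *
im=dict(np.load('pics/top0.npz'))
A=lambda u,v,z:px2w(im,160+(u+.5)/6-.5,125+(v+.5)/6-.5,z)[:2]
B=lambda u,v,z:px2w(im,300+(u+.5)/4.4-.5,110+(v+.5)/4.4-.5,z)[:2]
for n,p in (('post',(169,164)),('post',(265,266))): print(n,A(*p,.028).round(4))
def quad(n,f,pts,z):
    q=np.array([f(u,v,z) for u,v in pts]); e=np.roll(q,-1,0)-q
    print(n,'c',q.mean(0).round(4),'len',np.linalg.norm(e,axis=1).round(4),'ang',np.degrees(np.arctan2(e[:,1],e[:,0])).round(1))
quad('block',A,[(362,488),(396,527),(331,580),(294,539)],.035)
quad('stand',A,[(497,66),(605,58),(614,165),(510,172)],.075)
quad('tray',A,[(101,101),(371,148),(341,335),(66,291)],.026)
quad('box',B,[(96,172),(365,218),(330,428),(52,383)],.055)
print('handle',A(556,70,.148)); print('tin',B(183,525,.025)); print('green',A(476,238,.14),'purple',A(737,125,.14))
print('lid tip corners', [px2w(im,300+u/4.4,110+v/4.4,.19).round(3) for u,v in((148,35),(462,92))])
```

```text
post [0.6092 0.3075]
post [0.5597 0.259 ]
block c [0.4298 0.2152] len [0.0249 0.04   0.0266 0.0406] ang [-137.6  130.4   43.5  -51.8]
stand c [0.6263 0.1175] len [0.051  0.0513 0.0488 0.051 ] ang [ -84.6 -174.3   95.     8.1]
tray c [0.5831 0.2821] len [0.1349 0.0935 0.136  0.0955] ang [-98.9 172.6  81.9  -8.1]
box c [ 0.5379 -0.1554] len [0.1775 0.1395 0.181  0.1415] ang [-98.8 170.   81.8 -11.4]
handle [0.62948624 0.11687877]
tin [ 0.3921523 -0.14393  ]
green [0.55593673 0.15054317] purple [0.60841151 0.0369209 ]
lid tip corners [array([ 0.67 , -0.088,  0.19 ]), array([ 0.64 , -0.268,  0.19 ])]
```

```bash
cat >> h.py <<'E'
BX=np.array([.538,-.1555]); BYAW=np.radians(-9.)
def box(x,y,yaw=None):
    a=BYAW; return BX+np.array([np.cos(a)*x-np.sin(a)*y,np.sin(a)*x+np.cos(a)*y])
def best(p,a,n=2):
    "choose the half-turn with last joint nearest mid range"
    c=[]
    for k in (-1,0,1):
        q=arm.ik(np.array(p,float),down(a+k*np.pi))
        if q is not None: c.append((abs(q[6]),k,q))
    c.sort(key=lambda t:t[0]); return down(a+c[0][1]*np.pi)
def P(xy,z): return np.array([xy[0],xy[1],z])
def st(tag=''):
    s=arm.read_state(); print(tag,'t%.1f'%s['t'],np.round(s['position'],4),'F',np.round(s['ft_force'],1),'gap %.4f'%s['finger_gap'],'q7 %.2f'%s['joint_pos'][6]); return s
E
python3 - <<'E'
from h import *
TY=np.radians(82)
posts=[(.6092,.3075),(.5597,.259)]; goals=[box(-.01,-.055),box(-.01,.0-.012)]
arm.move_gripper(.028)
arm.move_ptp(P((.45,-.2),.30),best(P((.45,-.2),.3),TY))
st()
for i,(p,g) in enumerate(zip(posts,goals)):
    Rt=best(P(p,.15),TY)
    arm.move_ptp(P(p,.15),Rt)
    if i==0: snap('w0','wrist',scale=1.5)
    arm.move_straight(P(p,.008),speed=.12)
    arm.move_gripper(.0,40); st('grip')
    arm.move_straight(P(p,.2),speed=.25); st('lift')
    Rg=best(P(g,.2),BYAW+np.pi/2)
    arm.move_ptp(P(g,.2),Rg)
    arm.move_straight(P(g,.013),speed=.15)
    arm.move_gripper(.035); 
    arm.move_straight(P(g,.2),speed=.25); st('placed')
E
```

```text
t2.6 [ 0.4496 -0.2011  0.2998] F [-0.8 -0.7  0.3] gap 0.0279 q7 -1.38
grip t6.2 [0.6097 0.3079 0.0091] F [-1.4  0.6  5.4] gap 0.0134 q7 0.46
lift t7.1 [0.6088 0.3069 0.1982] F [-1.1  0.4 -0.7] gap 0.0133 q7 0.55
placed t11.7 [ 0.5189 -0.208   0.1988] F [ 0.4 -0.3 -0. ] gap 0.0348 q7 -1.24
grip t15.0 [0.5602 0.2592 0.0089] F [-0.8  0.1  6. ] gap 0.0134 q7 0.47
lift t15.9 [0.5592 0.2583 0.1984] F [ 1.  -0.4 -0.3] gap 0.0135 q7 0.58
placed t20.2 [ 0.5255 -0.1659  0.1987] F [-1.2 -0.6 -1.1] gap 0.0354 q7 1.31
```

View pics/w0.png

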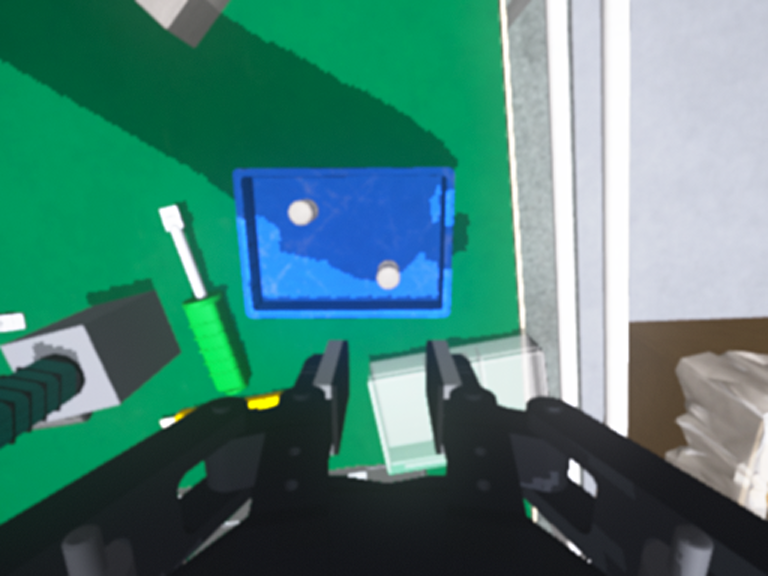

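Both grips held (gap 13 mm). Next I check the block and take a close look at the stand and driver.

```bash
cat >> h.py <<'E'
def find_block(im):
    c=im['color'].astype(int); m=((c.min(2)>120)&(c.max(2)-c.min(2)<50)).astype(np.uint8)
    R=[]
    for k in cv2.findContours(m,0,1)[0]:
        if 25<cv2.contourArea(k)<400:
            (u,v),(w,h),_=cv2.minAreaRect(k); pts=cv2.boxPoints(cv2.minAreaRect(k))
            q=np.array([px2w(im,a,b,.035)[:2] for a,b in pts]); ctr=q.mean(0)
            e=[q[1]-q[0],q[2]-q[1]]; e.sort(key=np.linalg.norm)
            R.append((ctr.round(4),np.round([np.linalg.norm(x) for x in e],4),np.degrees(np.arctan2(e[0][1],e[0][0])).round(1)%180))
    return R
E
python3 - <<'E'
from h import *
R=best(P((.57,.117),.3),np.pi/2)
arm.move_ptp(P((.57,.117),.30),R)
im=snap('w1','wrist',scale=1.5); t=snap('top1','top')
for r in find_block(t):
    if .38<r[0][0]<.7 and .05<r[0][1]<.4: print(r)
st()
E
```

```text
(array([0.4302, 0.2157]), array([0.0249, 0.0401]), np.float64(38.19999999999999))
(array([0.5718, 0.1732]), array([0.0117, 0.0589]), np.float64(91.1))
 t21.4 [0.5705 0.1146 0.2991] F [0.6 0.9 0.6] gap 0.0350 q7 0.98
```

View pics/w1.png

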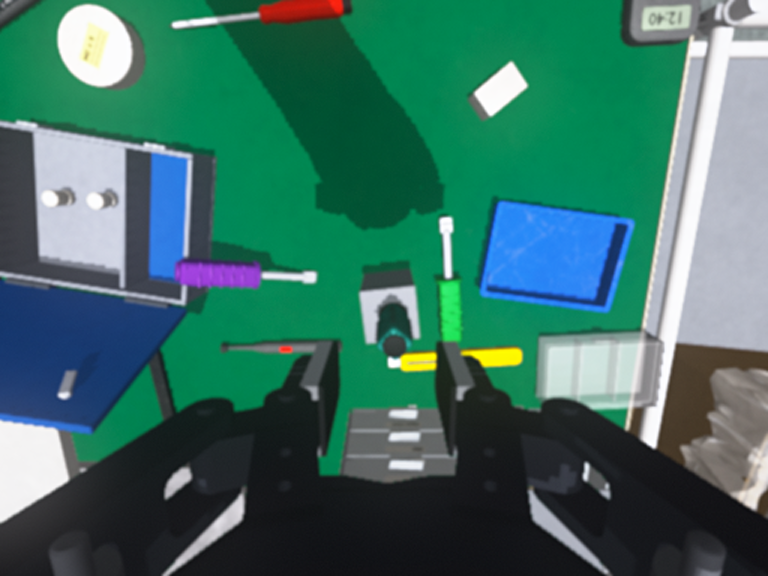

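Wrist view (1.5x): both posts stand in the grey wide bay at (55,198) and (100,199). The block at (498,90) hasn't moved. Now moving the block.

Run:
```python
from h import *
b=(.430,.2155); a=np.radians(40)
arm.move_gripper(.048)
arm.move_ptp(P(b,.12),best(P(b,.12),a))
t=snap('w2','wrist')
arm.move_straight(P(b,.009),speed=.12)
arm.move_gripper(0,60); st('grip')
arm.move_straight(P(b,.2),speed=.25); st('lift')
g=box(-.012,.057)
arm.move_ptp(P(g,.2),best(P(g,.2),BYAW))
arm.move_straight(P(g,.0145),speed=.12); st('in')
arm.move_gripper(.045)
arm.move_straight(P(g,.22),speed=.25); st('placed')
arm.move_ptp(P((.45,.05),.30),best(P((.45,.05),.3),np.pi/2))
snap('top2','top'); recrop('top2','top2c',(290,100,420,250),4)
im=get_image('scene'); 
for x in (.15,.17):
  for z in (.165,.25): print(w2px(dict(np.load('pics/scene0.npz')),P(box(x,0),z))*1.5, P(box(x,0),z), arm.ik(P(box(x,0),z),down(BYAW+np.pi/2)) is not None)
```

```text
grip t24.2 [0.4307 0.2157 0.0098] F [-1.2 -0.4  6.3] gap 0.0239 q7 -0.27
lift t25.1 [0.4294 0.2148 0.1987] F [ 0.3 -0.3 -2.1] gap 0.0239 q7 -0.04
in t28.1 [ 0.5356 -0.0974  0.0152] F [-1.1  0.3 -1.4] gap 0.0238 q7 -0.49
placed t29.4 [ 0.5343 -0.0975  0.2186] F [ 0.3 -0.5 -0.5] gap 0.0449 q7 -0.33
[380.53232665 161.90071425] [ 0.68615325 -0.17896517  0.165     ] True
[379.02802019 119.72233173] [ 0.68615325 -0.17896517  0.25      ] True
[373.26020997 158.92602063] [ 0.70590702 -0.18209386  0.165     ] True
[371.3956854  117.04341916] [ 0.70590702 -0.18209386  0.25      ] True
```

View pics/top2c.png

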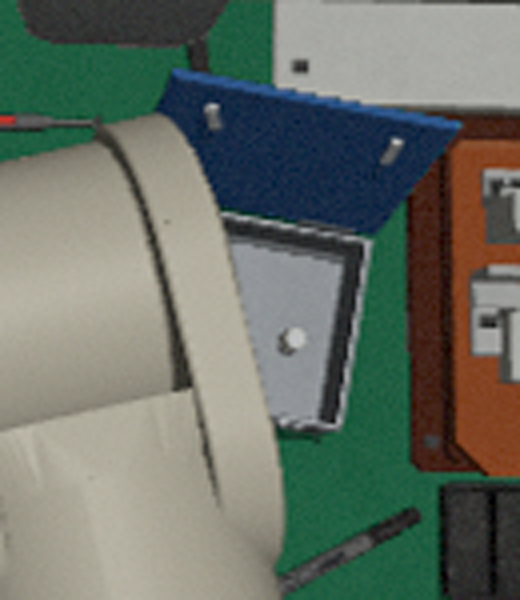

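Run:
```python
from h import *
im=dict(np.load('pics/top0.npz'))
for th in (1.5,1.6,1.7,1.8,1.9,1.95):
  r=[]
  for o in (0,.008):
   for y in (.092,-.092):
    q=w2px(im,P(box(.072-.144*np.cos(th)+o*np.sin(th),y),.055+.144*np.sin(th)+o*np.cos(th))); r.append(((q-[300,110])*4.4).round(0))
  print(th,*r)
s=arm.read_state()
g=(.47,-.12)
arm.move_ptp(P(g,.33),best(P(g,.33),BYAW+np.pi/2)); snap('w3','wrist',scale=1.5)
```

```text
1.5 [127. 128.] [449. 184.] [129. 114.] [451. 170.]
1.6 [131. 103.] [453. 159.] [133.  89.] [454. 145.]
1.7 [134.  79.] [455. 135.] [136.  66.] [457. 122.]
1.8 [137.  56.] [457. 112.] [139.  44.] [458.  99.]
1.9 [140.  35.] [458.  90.] [141.  23.] [458.  79.]
1.95 [141.  25.] [458.  80.] [142.  14.] [457.  69.]
```

View pics/w3.png

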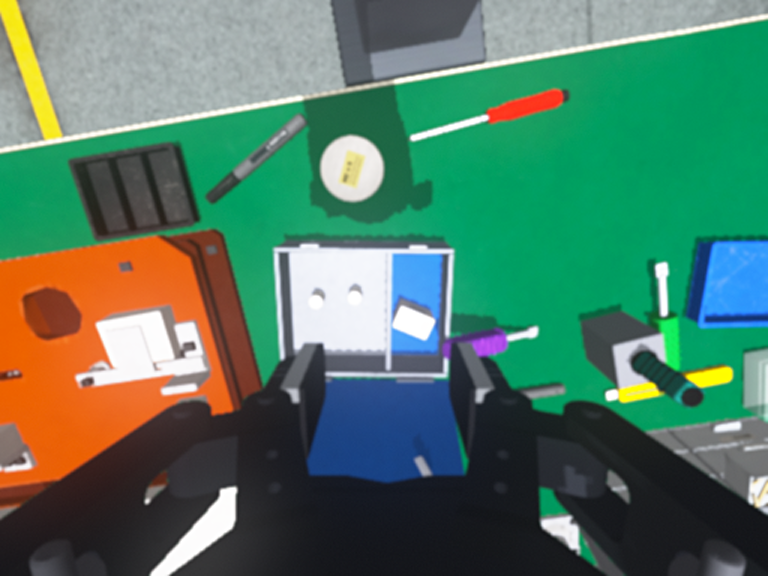

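The block lies in the blue bay at (413,320), slightly turned, and the posts are standing. Tin and stopwatch haven't moved. The lid is at about 1.85 rad. Next I hook behind it and swing it shut.

Run:
```python
from h import *
arm.move_gripper(0,30)
s=box(.165,0); R=best(P(s,.28),BYAW+np.pi/2)
arm.move_ptp(P(box(.0,0),.33),R); arm.move_straight(P(s,.29),R,speed=.2)
arm.move_straight(P(s,.166),speed=.12); st('behind')
r=.122
for th in (1.9,1.75,1.57,1.35,1.1,.85,.6,.35,.15,.04,-.012):
    x=.072-r*np.cos(th)+.008*np.sin(th)+.011; z=.055+r*np.sin(th)+.008*np.cos(th)
    arm.move_straight(P(box(x,0),z),speed=.1); q=st('%.2f'%th)
    if np.linalg.norm(q['ft_force'])>32: break
p=arm.read_state()['position']
arm.move_straight(np.array([p[0],p[1],.2]),speed=.25)
g=(.52,-.02); arm.move_ptp(P((.43,-.05),.3),best(P((.43,-.05),.3),BYAW+np.pi/2)); st()
snap('w4','wrist',scale=1.5)
```

```text
behind t34.8 [ 0.7014 -0.1812  0.1671] F [0.1 0.1 0.2] gap 0.0003 q7 1.27
1.90 t35.3 [ 0.6666 -0.1763  0.1685] F [ 0.7 -0.5 -1.1] gap -0.0000 q7 1.24
1.75 t35.6 [ 0.6494 -0.1733  0.1737] F [ 0.5 -0.1  0.2] gap 0.0003 q7 1.24
1.57 t36.0 [ 0.6279 -0.1701  0.1769] F [ 0.3  0.4 -0.4] gap 0.0000 q7 1.23
1.35 t36.4 [ 0.6015 -0.1659  0.1758] F [ 0.7 -0.1  0.1] gap 0.0000 q7 1.23
1.10 t36.9 [ 0.5726 -0.1613  0.1674] F [ 0.3 -1.1  0.1] gap -0.0002 q7 1.22
0.85 t37.3 [ 0.5467 -0.1571  0.1522] F [ 0.3 -0.1 -0.2] gap -0.0000 q7 1.22
0.60 t37.8 [ 0.5253 -0.1536  0.1308] F [ 0.1 -0.3  0.6] gap -0.0000 q7 1.21
0.35 t38.3 [ 0.5098 -0.1511  0.1047] F [-0.5  0.1  0.3] gap 0.0003 q7 1.20
0.15 t38.6 [ 0.502  -0.1498  0.0812] F [0.5 1.  0. ] gap 0.0002 q7 1.18
0.04 t38.9 [ 0.4997 -0.1494  0.0678] F [0.5 0.2 0.4] gap -0.0002 q7 1.17
-0.01 t39.2 [ 0.5008 -0.1494  0.063 ] F [-2.1 -0.8 11.9] gap -0.0001 q7 1.16
 t40.6 [ 0.4294 -0.0517  0.2993] F [ 0.1 -0.8 -0. ] gap -0.0002 q7 1.59
```

View pics/w4.png

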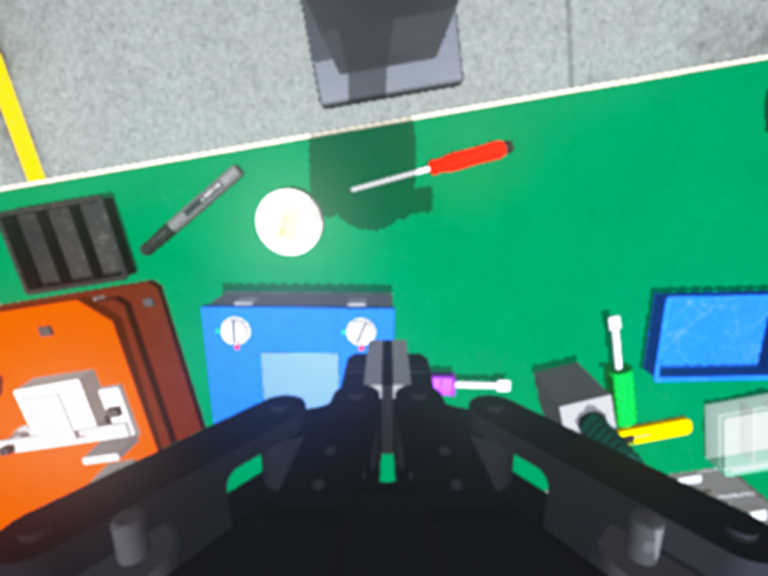

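The lid is flat and shut. The locks are at (235,331) and (361,333), and the left slot looks turned a little from the box x axis. I'll measure both from closer.

Run:
```python
from h import *
g=box(.03,0); arm.move_ptp(P(g,.19),best(P(g,.19),BYAW+np.pi/2))
im=snap('w5','wrist')
l=[w2px(im,P(box(-.048,y),.069)) for y in (.06,-.06)]; print(l)
c=[]
for q in l:
    u,v=q.round().astype(int); k=im['color'][max(v-28,0):v+28,max(u-28,0):u+28,::-1]; print(u-28,v-28,k.shape)
    c.append(cv2.resize(k,(390,390),interpolation=cv2.INTER_CUBIC))
cv2.imwrite('pics/w5c.png',np.hstack(c))
```

```text
[array([199.76755159, 260.04847215]), array([315.37433684, 260.14285754])]
172 232 (56, 56, 3)
287 232 (56, 56, 3)
```

View pics/w5c.png

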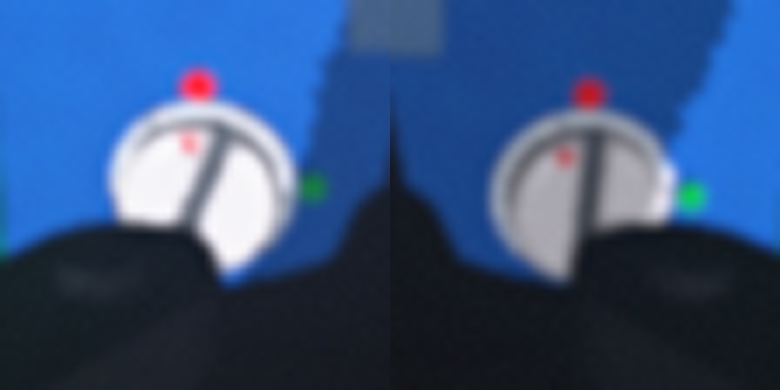

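Run:
```python
from h import *
g=box(.075,0)
Rs=[down(BYAW+np.pi/2+k*np.pi) for k in(-1,0)]
cur=arm.read_state()['orientation']
R=[r for r in Rs if r[:,1]@cur[:,1]<0][0]
print(arm.ik(P(g,.2),R))
arm.move_ptp(P(g,.2),R)
im=snap('w6','wrist'); c=[]
for y in (.06,-.06):
    u,v=w2px(im,P(box(-.048,y),.069)).round().astype(int); print(u-25,v-25)
    c.append(cv2.resize(im['color'][v-25:v+25,u-25:u+25,::-1],(390,390),interpolation=cv2.INTER_CUBIC))
cv2.imwrite('pics/w6c.png',np.hstack(c))
```

```text
[-0.0837952   0.4384721   0.42417199  1.40547666 -0.18064423  1.33598753
  1.76051379]
300 28
165 28
```

View pics/w6c.png

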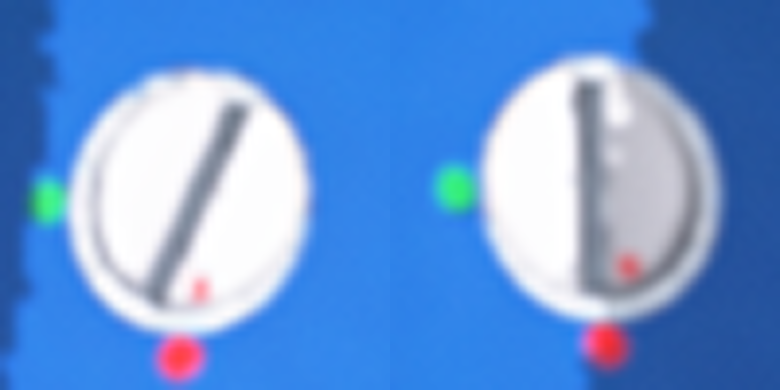

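Run:
```python
from h import *
im=dict(np.load('pics/w6.npz')); f=50/390
def w(u0,v0,u,v,z=.067): return px2w(im,u0+(u+.5)*f-.5,v0+(v+.5)*f-.5,z)[:2]
C=[]
for n,u0,pa,pb,red,grn,hc in (('L',300,(237,103),(157,300),(180,357),(47,201),(190,201)),('R',165,(198,85),(204,290),(215,345),(65,188),(211,187))):
    a,b=w(u0,28,*pa),w(u0,28,*pb); d=a-b; c=(a+b)/2; C.append(c)
    r=w(u0,28,*red,.063)-c; g=w(u0,28,*grn,.063)-c
    print(n,'mid',c.round(4),'head',w(u0,28,*hc).round(4),'len',np.linalg.norm(d).round(4),'slot ang',np.degrees(np.arctan2(d[1],d[0])).round(1),'red',np.degrees(np.arctan2(r[1],r[0])).round(1),'green',np.degrees(np.arctan2(g[1],g[0])).round(1))
d=C[0]-C[1]; print(np.linalg.norm(d),np.degrees(np.arctan2(*d[::-1]))-90, 'expected',box(-.048,.06),box(-.048,-.06))
```

```text
L mid [ 0.4998 -0.0884] head [ 0.4995 -0.0892] len 0.0221 slot ang 150.1 red -9.2 green -102.4
R mid [ 0.4796 -0.207 ] head [ 0.4796 -0.2058] len 0.0214 slot ang 169.3 red -10.0 green -102.1
0.12029666765348553 -9.67755569500568 expected [ 0.49997703 -0.08872985] [ 0.48120489 -0.20725245]
```

Run:
```python
from h import *
im=dict(np.load('pics/w6.npz')); Rc=cv2.Rodrigues(im['rvec'].astype(float))[0]; cam=-Rc.T@im['tvec'].ravel()
s=arm.read_state(); off=s['orientation'].T@(cam-s['position']); print('cam in tool',off.round(3),'axis in tool',(s['orientation'].T@Rc[2]).round(2))
arm.move_gripper(.045)
arm.move_straight(P(s['position'][:2],.32),speed=.25)
# place the driver in view ~ in front of the camera
for a in (np.radians(96),np.radians(-84)):
    R=down(a); ax=R@(s['orientation'].T@Rc[2]); 
    d=np.array([.628,.117,.14]); h=.22; camp=d-ax/(-ax[2])*h; tcp=camp-R@off
    q=arm.ik(tcp,R); print(a,tcp,None if q is None else q.round(2))
    if q is not None and np.hypot(*tcp[:2])<.8: break
arm.move_ptp(tcp,R); st()
im=snap('w7','wrist'); u,v=w2px(im,(.628,.117,.14)).round().astype(int); print(u,v)
c=im['color'][max(v-70,0):v+70,max(u-90,0):u+90,::-1]; print(max(u-90,0),max(v-70,0))
cv2.imwrite('pics/w7c.png',cv2.resize(c,None,fx=4,fy=4,interpolation=cv2.INTER_CUBIC))
```

```text
cam in tool [-0.143  0.    -0.067] axis in tool [0.97 0.   0.26]
1.6755160819145565 [0.63574758 0.11752321 0.21740913] [-0.45  0.45  0.31  1.34 -0.13  1.38  1.54]
 t47.9 [0.6364 0.1148 0.2182] F [0.1 0.  0.6] gap 0.0452 q7 1.54
261 193
171 123
```

View pics/w7c.png

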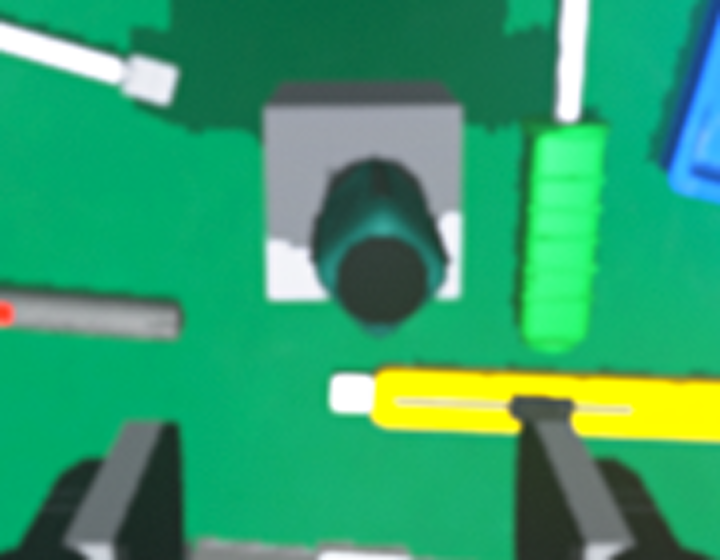

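The driver handle in crop w7c is a square turned about 45° to the stand: corners at left (313,258), right (447,258) and bottom (380,335), top disc at (382,280). Green stands separately at (565,240).

Run:
```python
from h import *
im=dict(np.load('pics/w7.npz')); f=lambda u,v,z:px2w(im,171+(u+.5)/4-.5,123+(v+.5)/4-.5,z)
c=f(382,280,.148)[:2]; q=np.array([f(*p,.075)[:2] for p in((263,105),(463,105),(463,300),(265,300))])
e=np.roll(q,-1,0)-q
print('handle',c,'stand',q.mean(0),np.linalg.norm(e,axis=1),np.degrees(np.arctan2(e[:,1],e[:,0])))
L=f(313,258,.146);Rr=f(447,258,.146);B=f(380,335,.146); print(L,Rr,B,np.degrees(np.arctan2(*(Rr-L)[:2][::-1])))
for a in (51,141,231,-39): 
    k=arm.ik(P(c,.2),down(np.radians(a))); print(a,None if k is None else k.round(2))
```

```text
handle [0.62506402 0.12070167] stand [0.62465711 0.11789721] [0.05051396 0.05123033 0.05237729 0.05122061] [  95.84327659    7.36771093  -84.15019337 -174.71652221]
[0.62251825 0.1068182  0.146     ] [0.61983155 0.13304811 0.146     ] [0.63697132 0.12166572 0.146     ] 95.84834842096402
51 [-0.55  0.45  0.44  1.4  -0.19  1.34  0.79]
141 [-0.36  0.42  0.17  1.39 -0.07  1.33  2.27]
231 [-1.01  0.79  1.35  1.42 -0.77  1.52 -1.95]
-39 [-0.74  0.5   0.74  1.41 -0.34  1.36 -0.68]
```

Run:
```python
from h import *
c=(.625,.1195); R=down(np.radians(51))
arm.move_gripper(.05)
arm.move_ptp(P(c,.24),R)
arm.move_straight(P(c,.0965),speed=.12); st('at')
arm.move_gripper(0,80); st('grip')
arm.move_straight(P(c,.25),speed=.12); st('lift')
im=snap('s1','scene'); tip=np.array([*c,.25+.0187-.102]); print(w2px(im,tip))
u,v=w2px(im,tip+[0,0,.02]).astype(int)
cv2.imwrite('pics/s1c.png',cv2.resize(im['color'][v-35:v+35,u-35:u+35,::-1],None,fx=7,fy=7,interpolation=cv2.INTER_CUBIC))
R0=cv2.Rodrigues(im['rvec'])[0]; cam=-R0.T@im['tvec'].ravel(); d=tip-cam; print('view azimuth',np.degrees(np.arctan2(d[1],d[0])))
```

```text
at t50.2 [0.6256 0.1195 0.0975] F [-0.8 -0.3  0.5] gap 0.0501 q7 0.82
grip t50.6 [0.6254 0.1196 0.0973] F [-0.2  0.3  3.9] gap 0.0212 q7 0.82
lift t52.0 [0.6246 0.1195 0.249 ] F [ 0.   0.7 -1.3] gap 0.0210 q7 0.78
[201.35088379 162.42433762]
view azimuth -43.797714570972325
```

View pics/s1c.png

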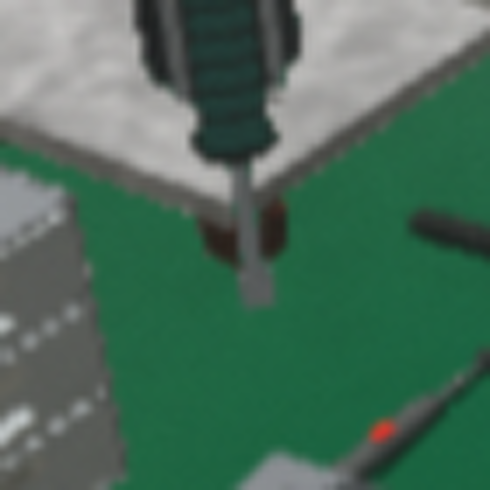

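Blade seen full width (about 30 px against the 20 px shaft) at view azimuth −44°. So the blade's width lies along the jaw axis. Next: check the tip location, then bring it over the right lock.

Run:
```python
from h import *
im=dict(np.load('pics/s1.npz')); p=arm.read_state()['position']; tip=p+[0,0,.0187-.102]
u,v=w2px(im,np.array([.625,.1195,.25+.0187-.102+.02])).astype(int)
print('pred tip',w2px(im,tip),'seen',(u-35+258.5/7-.5,v-35+305.5/7-.5),'pred foot',w2px(im,tip+[0,0,.062]),'seen',(u-35+238/7-.5,v-35+158/7-.5))
for n,g,a in (('R',(.4796,-.2068),-9.7),('R2',(.4796,-.2068),170.3),('L',(.4997,-.0887),-29.9),('L2',(.4997,-.0887),150.1)):
  for da in (0,-50,-97,-80):
    k=arm.ik(P(g,.155),down(np.radians(a+da))); print(n,da,None if k is None else k.round(2))
```

```text
pred tip [201.53740109 162.82566591] seen (np.float64(201.42857142857144), np.float64(163.14285714285714)) pred foot [198.12772235 139.74698691] seen (np.float64(198.5), np.float64(142.07142857142858))
R 0 [-0.36  0.28  0.84  1.79 -0.22  1.17  0.38]
R -50 [-0.41  0.29  0.9   1.79 -0.25  1.18 -0.47]
R -97 [-0.5   0.33  1.03  1.79 -0.31  1.19 -1.24]
R -80 [-0.47  0.32  0.99  1.79 -0.28  1.18 -0.96]
R2 0 [ 1.32  0.52 -1.28  1.72  0.52  1.29  2.91]
R2 -50 [-0.07  0.23  0.48  1.78 -0.11  1.16  2.55]
R2 -97 [-0.19  0.24  0.63  1.78 -0.15  1.17  1.76]
R2 -80 [-0.14  0.23  0.57  1.78 -0.14  1.16  2.04]
L 0 [-0.56  0.22  0.77  1.83 -0.17  1.16 -0.25]
L -50 [-0.67  0.25  0.92  1.83 -0.22  1.17 -1.08]
L -97 [-0.79  0.3   1.08  1.83 -0.29  1.18 -1.83]
L -80 [-0.75  0.28  1.02  1.83 -0.26  1.17 -1.56]
L2 0 [-0.17  0.19  0.32  1.81 -0.06  1.16  2.79]
L2 -50 [-0.27  0.19  0.44  1.82 -0.09  1.16  1.94]
L2 -97 [-0.38  0.2   0.57  1.82 -0.12  1.16  1.15]
L2 -80 [-0.34  0.19  0.52  1.82 -0.11  1.16  1.43]
```

```bash
cat >> h.py <<'E'
TOFF=.0843
def settle(p,R,speed=.05):
    "straight move, then remove the standing error in x,y once; returns the corrected command"
    c=np.array(p,float); arm.move_straight(c,R,speed=speed); arm.dwell(.25)
    e=np.array(p)-arm.read_state()['position']; e[2]=0; c=c+np.clip(e,-.003,.003); arm.move_straight(c,R,speed=.03); arm.dwell(.15); return c
def insert(g,a,ztop=.073,zmin=.0635,fmax=9):
    R=down(np.radians(a)); c=settle(P(g,ztop+TOFF),R); st('above'); f0=arm.read_state()['ft_force'][2]; z=c[2]
    while z>zmin+TOFF:
        z-=.001; arm.move_straight(P(c,z),speed=.02); arm.dwell(.05)
        s=arm.read_state(); f=s['ft_force'][2]-f0
        if f>fmax: break
    print('insert tip z %.4f'%(s['position'][2]-TOFF),'Fz %.1f'%f); return P(c,z),s['position'][2]-TOFF
E
python3 - <<'E'
from h import *
g=(.4796,-.2068)
arm.move_ptp(P((.5,-.05),.30),down(np.radians(0)))
arm.move_ptp(P(g,.20),down(np.radians(-10.2))); st()
c,z=insert(g,-10.2)
s=st('in'); print(s['ft_torque'].round(2))
snap('s2','scene')
E
```

```text
t53.7 [ 0.4803 -0.2059  0.1996] F [ 0.6 -0.2 -0.2] gap 0.0211 q7 0.33
above t55.4 [ 0.4795 -0.2068  0.1573] F [-1.1  0.5 -1.2] gap 0.0212 q7 0.36
insert tip z 0.0639 Fz 10.3
in t58.4 [ 0.4798 -0.2069  0.1482] F [-1.6  1.5  9.1] gap 0.0210 q7 0.37
[0.32 0.72 0.04]
```

The blade is at the bottom of the right slot, below the head's top. Now turning.

```bash
cat >> h.py <<'E'
def turn(c,a0,a1,step=12):
    a=a0; t0=arm.read_state()['ft_torque'][2]
    while a>a1:
        a=max(a-step,a1); arm.move_straight(c,down(np.radians(a)),speed=.05); arm.dwell(.15)
        s=arm.read_state(); y=s['orientation'][:,1]; act=np.degrees(np.arctan2(y[1],y[0])); tz=s['ft_torque'][2]
        print('cmd %.0f act %.1f Tz %.3f F'%(a,act,tz),s['ft_force'].round(1),'dp',(s['position']-c).round(4))
        if abs(tz-t0)>.6 : break
    return a
E
python3 - <<'E'
from h import *
p=arm.read_state()['position']; c=P((.4796,-.2068),p[2]-.0009)
turn(c,-10.2,-104.2)
st()
E
```

```text
cmd -22 act -22.2 Tz 0.005 F [-0.8  1.2  8.3] dp [ 0.0008 -0.0002  0.001 ]
cmd -34 act -34.2 Tz 0.064 F [-0.7  1.9  8. ] dp [ 0.0009 -0.0001  0.001 ]
cmd -46 act -46.2 Tz 0.092 F [0.3 1.5 8.6] dp [ 0.001  -0.0002  0.001 ]
cmd -58 act -58.2 Tz 0.043 F [-0.3  0.3  8.5] dp [ 0.0011 -0.0002  0.001 ]
cmd -70 act -70.2 Tz 0.058 F [-0.1  1.1  8.5] dp [ 0.0011 -0.0002  0.001 ]
cmd -82 act -82.2 Tz -0.001 F [-0.2  0.4  8.3] dp [ 0.0011 -0.0003  0.001 ]
cmd -94 act -94.2 Tz 0.058 F [ 0.2 -0.1  7.5] dp [ 0.0011 -0.0004  0.001 ]
cmd -104 act -104.2 Tz 0.022 F [ 1.  -0.3  7.3] dp [ 0.0011 -0.0005  0.001 ]
 t62.5 [ 0.4807 -0.2073  0.1483] F [ 1.  -0.3  7.3] gap 0.0213 q7 -1.11
```

The blade has about 10° of slack in the slot, so I'll continue until the torque rises at the stop.

```bash
cat >> h.py <<'E'
def home(c,a,amin,tq=.35):
    t0=arm.read_state()['ft_torque'][2]
    while a>amin:
        a-=2; arm.move_straight(c,down(np.radians(a)),speed=.05); arm.dwell(.2)
        s=arm.read_state(); y=s['orientation'][:,1]; print('cmd %.0f act %.1f Tz %.2f'%(a,np.degrees(np.arctan2(y[1],y[0])),s['ft_torque'][2]))
        if abs(s['ft_torque'][2])>tq: break
    return a
E
python3 - <<'E'
from h import *
c=P((.4796,-.2068),.1474)
a=home(c,-104.2,-124)
print(a)
E
```

```text
cmd -106 act -106.2 Tz 0.05
cmd -108 act -108.2 Tz 0.05
cmd -110 act -110.2 Tz 0.07
cmd -112 act -112.2 Tz 0.07
cmd -114 act -114.2 Tz 0.06
cmd -116 act -116.2 Tz 0.07
cmd -118 act -118.2 Tz 0.07
cmd -120 act -120.2 Tz 0.07
cmd -122 act -122.2 Tz 0.08
cmd -124 act -124.2 Tz 0.12
-124.2
```

Run:
```python
from h import *
c=P((.4796,-.2068),.1474); st()
a=home(c,-124,-134,.3); s=st()
print(s['ft_torque'])
im=snap('s3','scene'); u,v=w2px(im,(.4796,-.2068,.08)).astype(int); print(u,v)
cv2.imwrite('pics/s3c.png',cv2.resize(im['color'][v-45:v+35,u-50:u+50,::-1],None,fx=7,fy=7,interpolation=cv2.INTER_CUBIC))
```

```text
t67.0 [ 0.4806 -0.2074  0.1483] F [1.1 0.2 7.2] gap 0.0211 q7 -1.40
cmd -126 act -126.0 Tz 0.08
cmd -128 act -128.0 Tz 0.11
cmd -130 act -130.0 Tz 0.12
cmd -132 act -132.0 Tz 0.14
cmd -134 act -134.0 Tz 0.21
 t69.2 [ 0.4807 -0.2072  0.1483] F [0.9 0.4 7.5] gap 0.0211 q7 -1.54
[ 4.36313155e-05 -2.06838347e-01  2.06544358e-01]
319 148
```

View pics/s3c.png

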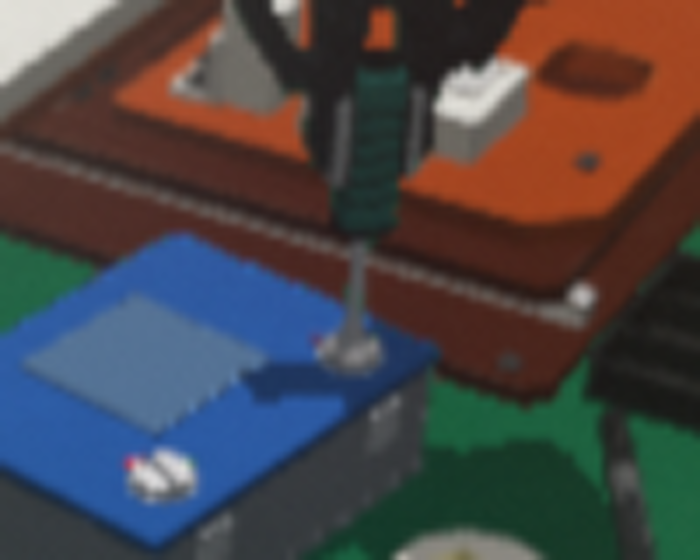

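Lid shut, blade seated, and the torque is now climbing steadily, which fits the stop plus compliance. I ease the twist, withdraw and inspect.

Run:
```python
from h import *
c=P((.4796,-.2068),.1474)
for a in (-128,-122,-116,-110,-106):
    arm.move_straight(c,down(np.radians(a)),speed=.05); arm.dwell(.15); print(a,arm.read_state()['ft_torque'][2].round(3))
s=arm.read_state()
arm.move_straight(c+[0,0,.02],speed=.03); st('up'); arm.move_straight(c+[0,0,.1],speed=.2)
# look: driver must not block; image both locks
g=box(.06,0); Rv=down(np.radians(-100)); arm.move_ptp(P(g,.27),Rv); im=snap('w8','wrist'); c=[]
for y in (.06,-.06):
    q=w2px(im,P(box(-.048,y),.069)); print(q); u,v=q.round().astype(int); u0,v0=max(u-25,0),max(v-25,0)
    c.append(cv2.resize(im['color'][v0:v0+50,u0:u0+50,::-1],(390,390),interpolation=cv2.INTER_CUBIC))
cv2.imwrite('pics/w8c.png',np.hstack(c))
```

```text
-128 0.175
-122 0.082
-116 -0.006
-110 -0.037
-106 0.047
up t72.1 [ 0.4795 -0.2067  0.1673] F [ 0.1 -1.  -0.7] gap 0.0215 q7 -1.15
[214.32048963 251.96861024]
[304.16723961 250.5829904 ]
```

View pics/w8c.png

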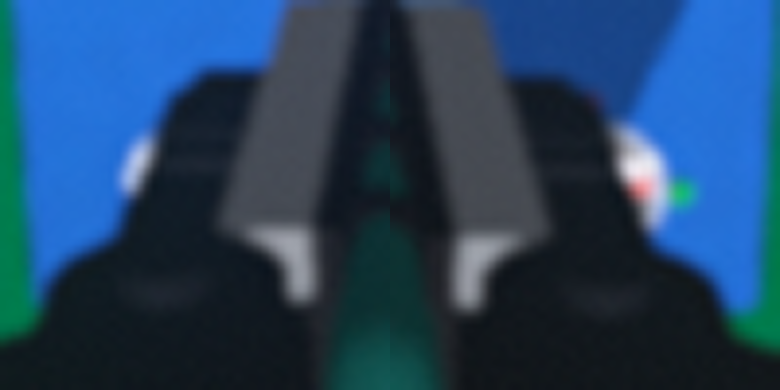

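The crop shows the right head's red mark now beside the green dot, so it reads as locked; the gripper hides the rest. 15 pictures viewed, so I keep the last one for a final check and rely on numbers until then. Left lock next.

Run:
```python
from h import *
g=(.4997,-.0887)
arm.move_ptp(P(g,.22),down(np.radians(-30))); 
c,z=insert(g,-30)
if z<.0662:
    p=P(g,arm.read_state()['position'][2]-.0009)
    a=turn(p,-30,-108,13); a=home(p,a,-138,.2); st()
    for b in (a+6,a+12,a+18,-112,-106):
        if b<=-106: arm.move_straight(p,down(np.radians(b)),speed=.05); arm.dwell(.15); print(b,arm.read_state()['ft_torque'][2].round(3))
    arm.move_straight(p+[0,0,.02],speed=.03); st('up'); arm.move_straight(p+[0,0,.1],speed=.2)
```

```text
above t76.2 [ 0.4996 -0.0887  0.1573] F [-0.6 -0.6 -1.7] gap 0.0211 q7 -0.20
insert tip z 0.0638 Fz 12.4
cmd -43 act -43.0 Tz -0.020 F [-0.7  1.4  8.3] dp [ 0.001 -0.     0.001]
cmd -56 act -56.0 Tz 0.017 F [0.4 0.8 8.2] dp [ 0.0012 -0.0001  0.001 ]
cmd -69 act -69.0 Tz 0.019 F [-0.5  0.5  7.5] dp [ 0.0012 -0.0002  0.001 ]
cmd -82 act -82.0 Tz 0.054 F [0.6 1.  8.1] dp [ 0.0012 -0.0002  0.001 ]
cmd -95 act -95.0 Tz 0.048 F [0.2 0.2 7.2] dp [ 0.0012 -0.0003  0.001 ]
cmd -108 act -108.0 Tz -0.030 F [0.2 0.6 8.4] dp [ 0.0012 -0.0004  0.001 ]
cmd -110 act -110.0 Tz 0.01
cmd -112 act -112.0 Tz 0.02
cmd -114 act -114.0 Tz 0.03
cmd -116 act -116.0 Tz 0.03
cmd -118 act -118.0 Tz 0.07
cmd -120 act -120.0 Tz 0.04
cmd -122 act -122.0 Tz 0.15
cmd -124 act -124.0 Tz 0.11
cmd -126 act -126.0 Tz 0.14
cmd -128 act -128.0 Tz 0.15
cmd -130 act -130.0 Tz 0.12
cmd -132 act -132.0 Tz 0.20
 t87.8 [ 0.5009 -0.0892  0.1483] F [0.6 0.4 8.3] gap 0.0212 q7 -1.74
-126 0.08
-120 0.028
-114 0.029
-112 -0.004
-106 0.017
up t90.6 [ 0.4996 -0.0886  0.1671] F [ 0.1 -0.1 -1.2] gap 0.0214 q7 -1.39
```

```bash
cat > lk.py <<'E'
from h import *
def slot(im,g):
    u,v=w2px(im,P(g,.068)); c=im['color'].astype(int); yy,xx=np.mgrid[:384,:512]
    # bicubic-upsampled patch around head
    S=8; m=np.float32([[S,0,(-(u-12))*S],[0,S,(-(v-12))*S]])
    p=cv2.warpAffine(im['color'],m,(24*S,24*S),flags=cv2.INTER_CUBIC).astype(int)
    Y,X=np.mgrid[:24*S,:24*S]; r=np.hypot(X-12*S,Y-12*S)<9.5*S
    gray=p.max(2); k=cv2.GaussianBlur(gray.astype(np.float32),(0,0),40); 
    d=((gray<np.percentile(gray[r],50)*.78)&r&(p.max(2)-p.min(2)<60)).astype(np.uint8)
    n,lab,stt,cen=cv2.connectedComponentsWithStats(d); i=1+np.argmax(stt[1:,4]); q=np.argwhere(lab==i)[:,::-1].astype(float)
    w=np.array([px2w(im,u-12+a/S,v-12+b/S,.067)[:2] for a,b in q[::7]]); ctr=w.mean(0); U,sv,V=np.linalg.svd(w-ctr)
    red=(p[...,0]>200)&(p[...,1]<150)&(np.hypot(X-12*S,Y-12*S)<10.5*S); ra=None
    if red.any():
        a,b=np.argwhere(red).mean(0)[::-1]; e=px2w(im,u-12+a/S,v-12+b/S,.069)[:2]-np.array(g); ra=np.degrees(np.arctan2(e[1],e[0])).round(1)
    return 'slot ang %.1f'%(np.degrees(np.arctan2(V[0,1],V[0,0]))%180),'aspect %.1f'%(sv[0]/sv[1]),'c',ctr.round(4),'red mark',ra
LK=dict(L=(.4997,-.0887),R=(.4796,-.2068))
E
python3 - <<'E'
from lk import *
old=dict(np.load('pics/w6.npz'))
for n,g in LK.items(): print('old',n,slot(old,g))
g=box(.075,0); R=down(np.radians(81)); print(arm.ik(P(g,.21),R).round(2))
arm.move_ptp(P((.52,-.1),.3),down(np.radians(-40))); arm.move_ptp(P(g,.3),R); arm.move_straight(P(g,.205),speed=.15)
im=snap('w9','wrist')
for n,g in LK.items(): print('new',n,slot(im,g))
c=[]
for g in LK.values():
    u,v=w2px(im,P(g,.069)).round().astype(int); c.append(cv2.resize(im['color'][max(v-25,0):v+25,u-25:u+25,::-1],(390,390),interpolation=cv2.INTER_CUBIC)); print(u,v)
cv2.imwrite('pics/w9c.png',np.hstack(c)); st()
E
```

```text
old L ('slot ang 147.4', 'aspect 6.1', 'c', array([ 0.4995, -0.0884]), 'red mark', None)
old R ('slot ang 169.6', 'aspect 9.1', 'c', array([ 0.4797, -0.207 ]), 'red mark', np.float64(17.0))
[ 0.97  0.75 -1.29  1.34  0.71  1.56  1.17]
new L ('slot ang 78.3', 'aspect 6.6', 'c', array([ 0.4991, -0.0882]), 'red mark', None)
new R ('slot ang 79.1', 'aspect 4.8', 'c', array([ 0.4792, -0.2058]), 'red mark', None)
324 54
192 52
 t94.9 [ 0.6127 -0.1675  0.2065] F [ 0.7 -0.  -0.4] gap 0.0211 q7 1.82
```

Image code, checked against the earlier hand readings, now puts both slots at 78–79°, a turn of about 1.6 rad. Both locks are at the stop. Returning the driver.

Run:
```python
from h import *
c=(.625,.1188); R=down(np.radians(51))
p=arm.read_state()['position']; arm.move_straight(p+[0,0,.1],speed=.25)
arm.move_ptp(P((.54,.0),.31),R); arm.move_ptp(P(c,.23),R)
k=settle(P(c,.175),R); st('above'); z=k[2]; f0=arm.read_state()['ft_force'].copy(); ok=True
while z>.096:
    z-=.004 if z>.104 else .001
    arm.move_straight(P(k,z),speed=.06); s=arm.read_state(); f=s['ft_force']-f0
    if np.linalg.norm(f)>7: print('contact',f.round(1),s['position'].round(4)); break
s=st('down')
if s['position'][2]<.0995:
    arm.move_gripper(.05); st('rel'); arm.move_straight(P(k,.24),speed=.15)
    arm.move_ptp(P((.56,.115),.30),best(P((.56,.115),.3),np.radians(96)))
    im=snap('w10','wrist'); t=snap('s4','scene'); tt=snap('top4','top')
    a=cv2.resize(im['color'][:,:,::-1],None,fx=1.0,fy=1.0); b=t['color'][60:340,60:380,::-1]
    cv2.imwrite('pics/fin.png',np.hstack([cv2.resize(b,(400,350)),cv2.resize(im['color'][60:300,190:390,::-1] if False else a[40:300,150:447],(400,350))]))
    st()
```

```text
above t98.9 [0.6249 0.1188 0.175 ] F [-0.2 -0.4 -0.8] gap 0.0212 q7 0.86
contact [-3.4 -0.2 10.8] [0.6251 0.1188 0.0972]
down t105.2 [0.6251 0.1188 0.0972] F [-3.6 -0.6 10.1] gap 0.0215 q7 0.89
rel t105.5 [0.6248 0.1188 0.0957] F [0.3 0.7 0.5] gap 0.0499 q7 0.89
 t108.8 [0.56   0.1149 0.2999] F [-0.5  0.3  0.5] gap 0.0497 q7 -1.41
```

View pics/fin.png

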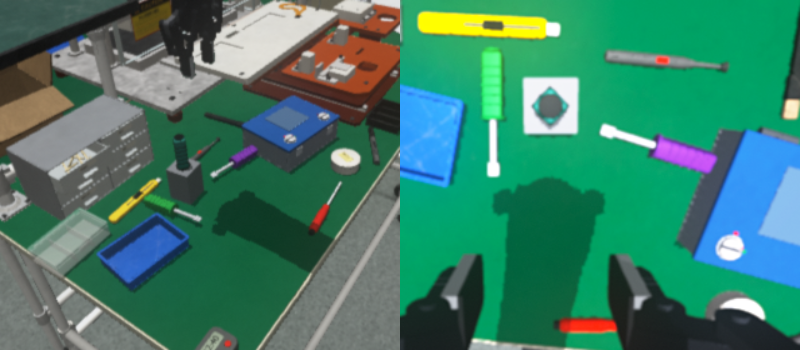

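The final view shows the teal driver upright and centred in its stand, the lid shut, and the tin and stopwatch untouched. The arm is clear, so I hand in.

Run:
```python
from h import *
st(); print(arm.hand_in())
```

```text
t108.8 [0.56   0.1149 0.2999] F [-0.5  0.3  0.5] gap 0.0497 q7 -1.41
the job is handed in; nothing more can be done
None
```

The kit is packed and locked, and I handed the job in at 109 s of the 210 s. No verdict was reported.

**What I did**
- Moved both posts present (two in this run) to the wide bay.
- Put the setting block in the blue-floored bay.
- Swung the lid shut.
- Turned both locks clockwise with the teal screwdriver.
- Put the screwdriver back in its stand.

**Last checks**
- **Contents:** before closing, a wrist picture showed the posts standing and the block in its bay, slightly turned.
- **Lid:** it pressed down at its shut height with a 12 N reaction, and later pictures show it flat.
- **Locks:** each turn ran on until the torque climbed to about 0.2 N m. The image code then put the slots about 91–92° from open, which is the 1.6 rad stop. I did not look at that picture by eye. An earlier partial view showed the right lock's red mark beside the green dot.
- **Screwdriver:** it stands upright and centred in the stand.
- **Tin and stopwatch:** I judged these unmoved by eye only; the arm stayed clear of both.

**What disagreed**
- **Extra turn:** the tool had to go about 20–30° past the nominal angle before the torque rose. I put this down to blade slack in the slot plus give in the grip.
- **Look-alikes:** the green and purple screwdrivers seemed to stand upright in the first pictures. They were lying on the table in the later ones, the green one by about 5 s. My planned path passed well above them and I saw no contact force, but I did not find out why they fell. I left them alone.

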